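# Carry four pistons over to the build rack in cylinder order

### The job

The four washed pistons, standing in cylinder order on the blue wash rack, are ready for the engine build: move them one by one to the plywood build rack and keep their order, so that counted from the yellow painted end each piston has the same place number there as it had on the wash rack (mind that the two racks stand opposite ways round). Set each one down gently, crown up with its gudgeon pin along the row, so that it slips over the tongue and its skirt rests fully on the seat.

Things in the scene. Friction and masses are not known exactly. Their poses are not given: they have to be found in the camera images.
- piston_red: Loose aluminium piston, red paint dab on its crown: cylinder 52 mm across, 44 tall, about 160 g, open below, standing crown up. Origin at the centre of its lower rim (skirt), z up, y along its gudgeon pin (round pin ends show on the skirt, 16 mm up). Inside (44 mm across, 35 deep) two pin bosses leave a 24 mm slot along x. Same when turned half round.
- piston_blue: Loose aluminium piston, blue paint dab on its crown: cylinder 52 mm across, 44 tall, about 160 g, open below, standing crown up. Origin at the centre of its lower rim (skirt), z up, y along its gudgeon pin (round pin ends show on the skirt, 16 mm up). Inside (44 mm across, 35 deep) two pin bosses leave a 24 mm slot along x. Same when turned half round.
- piston_green: Loose aluminium piston, green paint dab on its crown: cylinder 52 mm across, 44 tall, about 160 g, open below, standing crown up. Origin at the centre of its lower rim (skirt), z up, y along its gudgeon pin (round pin ends show on the skirt, 16 mm up). Inside (44 mm across, 35 deep) two pin bosses leave a 24 mm slot along x. Same when turned half round.
- piston_black: Loose aluminium piston, black paint dab on its crown: cylinder 52 mm across, 44 tall, about 160 g, open below, standing crown up. Origin at the centre of its lower rim (skirt), z up, y along its gudgeon pin (round pin ends show on the skirt, 16 mm up). Inside (44 mm across, 35 deep) two pin bosses leave a 24 mm slot along x. Same when turned half round.
- seat_red: Fixed grey tile of the wash rack, 60x60x4 mm, on which the red piston stands at the start (all four look alike). Origin centre of underside, 18 mm above the table; the piston's skirt rests on its top. A white tongue, 30 mm in x (across the row), 12 in y, stands 25 mm up between the piston's bosses.
- seat_blue: Fixed grey tile of the wash rack, 60x60x4 mm, on which the blue piston stands at the start (all four look alike). Origin centre of underside, 18 mm above the table; the piston's skirt rests on its top. A white tongue, 30 mm in x (across the row), 12 in y, stands 25 mm up between the piston's bosses.
- seat_green: Fixed grey tile of the wash rack, 60x60x4 mm, on which the green piston stands at the start (all four look alike). Origin centre of underside, 18 mm above the table; the piston's skirt rests on its top. A white tongue, 30 mm in x (across the row), 12 in y, stands 25 mm up between the piston's bosses.
- seat_black: Fixed grey tile of the wash rack, 60x60x4 mm, on which the black piston stands at the start (all four look alike). Origin centre of underside, 18 mm above the table; the piston's skirt rests on its top. A white tongue, 30 mm in x (across the row), 12 in y, stands 25 mm up between the piston's bosses.
- wash_rack: Fixed blue steel rack, 70 (x) by 300 (y) by 18 mm, holding the pistons at the start. Origin under its centre at table height, y along the row, z up. Seat tiles at y = +102, +34, -34, -102 mm, x = 0. The +y end has a yellow painted band 18 mm wide; the place next to it is number one.
- build_rack: Fixed plywood rack, empty, size and axes as the wash rack: origin under centre at table height, seats at y = +102 (number one, by the yellow band at the +y end), +34, -34, -102 mm. Seat tops 22 mm above table; on each a dark tongue, 30 mm in x, 12 in y, top 47 mm above table. Piston fits over it only with its pin along y, 5 mm play each way, till its skirt rests on the seat.
Things that resemble listed ones, but are neither listed nor needed, are in the scene too. Leave any orange or purple look-alike of the piston_black alone.

How it is judged:
By the outcome, as a careful person would: the job done as asked, in the order asked, and still so for the second after the job is handed in, with the robot touching nothing.
It also fails if it takes over 93 s, if anything falls off the work surface, if the arm or the gripper's body presses on something with over 40 N, if the wrist force passes 120 N, or if a joint passes its speed limit or range.

### The arm

A 6-joint arm with a two-finger parallel gripper is mounted at the origin on a cart in front of the work surface, level with it; the furniture and walls round the work are solid. World frame = base frame: x ahead of the robot, y to its left, z up, the work surface at z = 0. Lengths are in m, angles in rad, forces in N, time in s.
With the tool pointing down it reaches from about 0.3 to 0.825 m from the base axis. Payload 5.4 kg.
Tool frame: the origin (TCP) lies midway between the tips of the shut fingers; the grasp point (between the pads) lies 19 mm behind it (manip.grip_depth is the distance from the TCP to the grasp point, in m); z points along the fingers, y is the line along which they close (so a half turn about z gives the same grasp; the last joint's range is limited). The gripper opens to 92 mm and grips with 3 to 60 N. Pads are 20 mm wide; open, the fingers measure 128 mm over their backs; the gripper's body (75 mm by 189 mm) begins 69 mm behind the grasp point.
Start: joints at [-1.461, 0.158, 1.597, -0, 1.386, -0.21], TCP at [0.181, -0.546, 0.215] pointing down, gripper open.
Joint ranges: [-2.91, 2.91], [-0.94, 2.29], [0.18, 2.7], [-1.29, 4.43], [0.17, 2.64], [-3, 3]. Speed limits (rad/s): [2.57, 2.57, 3.14, 3.14, 3.14, 3.14].

### API

Orientations are given as a rotation vector (axis times angle).
In Python, from bench import manip gives the robot as it stands. The module is installed in compiled form; this text tells all that it offers.
- The arm moves only by the tool apply_moves, never from a script. Its argument "motion" is a list that holds one entry, the list of rows, each a list of 7 numbers: the shift along the tool's x, y, z scaled (see below), then the turn, a rotation vector about the tool's x, y, z scaled (see below), then the closure, from -1 (fully open) to 1 (shut). In form: [[[dx, dy, dz, rx, ry, rz, claw], ...]]. A call has 1 to 12 rows; each row is the pose to reach, as a shift and turn from the pose commanded when the call began, along the tool's axes at that moment; what a row does not reach only later rows make up. The controller multiplies each number of a shift by 100 cm and each number of a turn by 90 degrees. A row lasts 1/8 s, in which the tool goes at most 62.5 mm and 10.7 degrees, less where a joint would pass 70% of its speed; a pose out of reach is approached as far as the arm can. A call with a number of a shift or a turn outside -1 to 1 is refused whole. A call with a gripper value outside its range is refused whole. The fingers move at their own pace and stop on an object; "newtons" is the grip in N (left out, the last holds). Time passes only in rows, so rows that repeat a pose let the fingers close. It gives the time, the measured TCP pose, the force, the opening and the grip force at its end, in the units of the state.
- manip.get_state(): the state, without advancing time (a new reading comes with each control period).
- manip.capture(name): name is "side" or "top" or "wrist"; returns the picture (384x512x3 uint8, red, green, blue); there is no depth.
- manip.calibration(name): a dict with "fx", "fy", "cx", "cy" (pixels), "eye" and "orientation" of the camera in the world. Camera axes: x right, y down, z forward; pixel columns grow to the right and rows downward; lengths in m; the calibration is good to about 2 mm. A picture is of the moment at which its call begins: read the wrist's pose just before it. calibration takes no time and is no camera call; for the wrist camera it gives the pose at the moment of the call.
- manip.finish_job(): hands the job in; it is judged then, once.
The state is a dict: "clock": time; "joint_positions": joint angles; "joint_velocities": joint speeds; "joint_torque": joint torques, N m; "eef_pos": TCP position; "tool_rot": TCP orientation; "wrist_force": force on the tool from outside, world axes, zero at the start; "wrist_torque": the same for the moment, N m; "opening": finger opening in m; "grasp_force": force on a finger pad.
Only numpy, scipy, OpenCV 4.12 (cv2) and the standard library are available. Lean on these libraries where they do the work, as an engineer would, in place of code of your own. Each camera call takes 0.05 s, during which the arm holds its last target. There are 200 camera calls.

## Working session

There is one attempt and no reset: what is moved stays moved. The work goes in short steps, Python scripts to look and compute and a tool call to move; the robot and the scene stay as the last step left them, time stands still between calls to the robot, and variables do not carry over. Pictures are saved under pics/ and viewed, at most 14 in all, crops included, and the job is handed in when it is done.

Besides the shell and the picture viewer there is one more tool, called after "Call:" as name(argument=value, ...) on one line, values as JSON. apply_moves: Moves the arm, as the interface text tells. Shifts and turns lie within -1 to 1; 1 stands for 100 cm of shift or 90 degrees of turn. Its arguments: {"type":"object","properties":{"motion":{"type":"array"},"newtons":{"type":"number"}},"required":["motion"]}

```bash
mkdir -p pics; ls; python3 - <<'E'
from bench import manip
import cv2,numpy as np
for n in ["top","side"]:
    im=manip.capture(n); cv2.imwrite(f"pics/{n}0.png",cv2.cvtColor(im,cv2.COLOR_RGB2BGR))
    print(n,manip.calibration(n))
a=cv2.imread("pics/top0.png")
cv2.imwrite("pics/top0b.png",cv2.resize(a,(800,600),interpolation=cv2.INTER_CUBIC))
print(manip.get_state(), manip.grip_depth)
E
```

```text
pics
top {'fx': 384.5572206044272, 'fy': 384.5572206044272, 'cx': 252.62292254024496, 'cy': 187.14310727061735, 'eye': array([0.37691351, 0.02622193, 0.87964803]), 'orientation': array([-2.15152176,  2.16954198, -0.16373635])}
side {'fx': 410.7010741622905, 'fy': 410.7010741622905, 'cx': 248.7034035941562, 'cy': 194.76795012745265, 'eye': array([ 0.5064998 , -0.8700666 ,  0.57615011]), 'orientation': array([-2.10387068, -0.025479  ,  0.01129545])}
{'clock': 0.1, 'joint_positions': array([-1.46112676e+00,  1.59007719e-01,  1.59809978e+00,  1.51175622e-05,
        1.38622779e+00, -2.10087518e-01]), 'joint_velocities': array([ 2.31193342e-05, -3.47042639e-03, -1.75009515e-03,  1.60979909e-03,
        3.00374596e-04, -9.07469283e-04]), 'joint_torque': array([-1.23840675e-05, -3.86502635e+01, -3.22959530e+01,  7.04064989e-02,
        3.39581387e-02, -4.21639299e-05]), 'eef_pos': array([ 0.18067033, -0.54527369,  0.21370848]), 'tool_rot': array([-3.09980994e+00, -4.99854932e-01, -1.60601607e-04]), 'wrist_force': array([ 0.67794721,  0.74826909, -0.39414352]), 'wrist_torque': array([-0.00914431, -0.01011511,  0.02096288]), 'grasp_force': 0.0, 'opening': 0.09206880221831037} 0.0187
```

View pics/top0b.png

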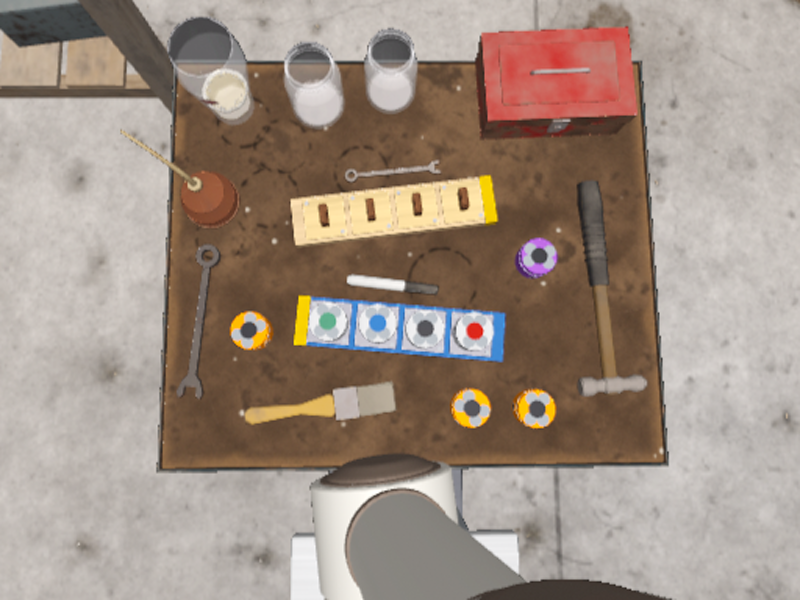

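View pics/side0.png

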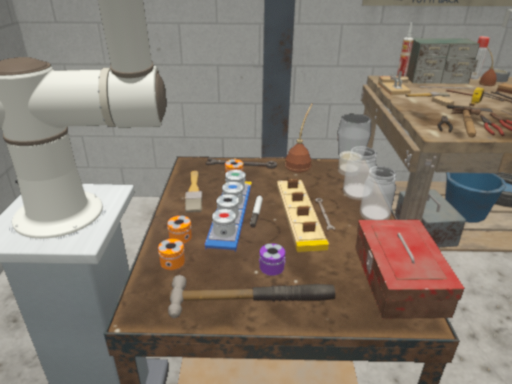

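The top picture shows the wash rack (blue) with its yellow end on the left at (302,320), then green (328,321), blue (377,323), black (425,328) and red (474,331). The build rack has its yellow end on the right at (488,200), with tongues at (463,198), (417,204), (370,209) and (323,215). The black-dabbed pistons are:
- (425,328): silver body, standing on the wash rack
- (249,330), (471,408) and (536,408): orange
- (538,257): purple

piston_black is the silver one at (425,328). The others are look-alikes on the table.

Next I'll measure and crop.

```bash
cat > h.py <<'E'
import numpy as np, cv2
from bench import manip
from scipy.spatial.transform import Rotation as R
from scipy.optimize import least_squares
def cam(c):
    if isinstance(c,str): c=manip.calibration(c)
    return c
def proj(c,P):
    p=(np.atleast_2d(P)-c['eye'])@R.from_rotvec(c['orientation']).as_matrix()
    return np.c_[c['fx']*p[:,0]/p[:,2]+c['cx'],c['fy']*p[:,1]/p[:,2]+c['cy']]
def back(c,uv,z):
    uv=np.atleast_2d(uv); d=np.c_[(uv[:,0]-c['cx'])/c['fx'],(uv[:,1]-c['cy'])/c['fy'],np.ones(len(uv))]
    d=d@R.from_rotvec(c['orientation']).as_matrix().T
    return c['eye']+d*((z-c['eye'][2])/d[:,2])[:,None]
def blobs(mask,lo,hi):
    n,l,s,ce=cv2.connectedComponentsWithStats(mask.astype(np.uint8))
    return [(ce[i].round(2),int(s[i,4])) for i in range(1,n) if lo<=s[i,4]<=hi]
def fitrow(pts,ys):
    # rigid fit of row points: centre x,y and yaw
    f=lambda p:(p[:2]+np.outer(ys,[-np.sin(p[2]),np.cos(p[2])])-pts).ravel()
    d=pts[0]-pts[-1]; y0=np.arctan2(-d[0],d[1])
    s=least_squares(f,[*pts.mean(0),y0]); return s.x,s.fun.reshape(-1,2)
YS=np.array([.102,.034,-.034,-.102])
E
python3 - <<'E'
from h import *
im=cv2.imread("pics/top0.png"); c=cam("top")
hsv=cv2.cvtColor(im,cv2.COLOR_BGR2HSV).astype(int);H,S,V=[hsv[...,i] for i in range(3)]
roi=np.zeros(H.shape,bool);roi[185:240,185:330]=1
def near(u,v,m,r=9):
    k=np.zeros(H.shape,bool);k[v-r:v+r+1,u-r:u+r+1]=1
    return max(blobs(m&k,5,400),key=lambda b:b[1])
D=[near(210,205,(H>45)&(H<90)&(S>70)),near(241,207,(H>95)&(H<125)&(S>90)),near(272,210,(V<100)),near(303,212,((H<8)|(H>170))&(S>120))]
print(D)
P=back(c,[d[0] for d in D],.066)[:,:2];print(P.round(4));print(fitrow(P,YS))
T=[near(int(u*.64),int(v*.64),(V<140)) for u,v in [(463,198),(417,204),(370,209),(323,215)]]
print(T);P=back(c,[t[0] for t in T],.043)[:,:2];print(P.round(4));print(fitrow(P,YS))
cr=im[100:240,180:340];cv2.imwrite("pics/crop.png",cv2.resize(cr,None,fx=5,fy=4.28 if 0 else 4.2,interpolation=cv2.INTER_CUBIC)[:600])
E
```

```text
[(array([209.33, 205.17]), 84), (array([241.25, 206.2 ]), 92), (array([271.97, 209.87]), 69), (array([303.53, 211.45]), 85)]
[[ 0.4483  0.1032]
 [ 0.4455  0.0357]
 [ 0.4372 -0.0294]
 [ 0.4333 -0.0964]]
(array([ 0.44108283,  0.00326542, -0.07996041]), array([[ 0.0009624 ,  0.00172994],
       [-0.00173957,  0.00150389],
       [ 0.00115132, -0.00121656],
       [-0.00037415, -0.00201726]]))
[(array([295.65, 128.5 ]), 48), (array([266.29, 133.06]), 34), (array([237.6, 138.6]), 15), (array([208.  , 139.97]), 33)]
[[ 0.6214 -0.0872]
 [ 0.6112 -0.021 ]
 [ 0.5988  0.0432]
 [ 0.596   0.1091]]
(array([ 0.6068247 ,  0.0110354 , -3.00653819]), array([[-0.00084448, -0.00285509],
       [ 0.00022378, -0.00161492],
       [ 0.00348424,  0.00150362],
       [-0.00286354,  0.00296639]]))
```

View pics/crop.png

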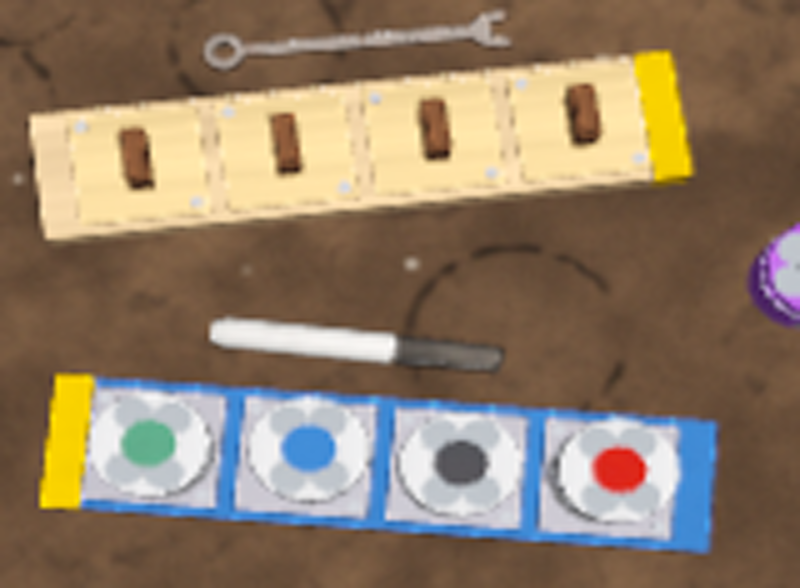

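The crop confirms four silver pistons on the blue rack, with the black dab third from the yellow band. The orange and purple pieces stand off the rack. Next I'll hover over the wash rack for a closer wrist view.

```bash
cat >> h.py <<'E'
def toolR(yaw): # tool z down, y along (cos yaw, sin yaw)
    y=np.array([np.cos(yaw),np.sin(yaw),0]);z=np.array([0,0,-1.])
    return np.c_[np.cross(y,z),y,z]
def plan(p0,r0,wps):
    for p,yaw in wps:
        t=r0.T@(np.array(p)-p0); w=R.from_matrix(r0.T@toolR(yaw)).as_rotvec()/(np.pi/2)
        print(np.r_[t,w].round(4).tolist(), 'rows~',round(max(np.linalg.norm(t)/.0625,np.linalg.norm(w)*90/10.7),1))
def here():
    s=manip.get_state();return s['eef_pos'],R.from_rotvec(s['tool_rot']).as_matrix()
E
python3 - <<'E'
from h import *
s=manip.get_state();p,r=here()
c=manip.calibration('wrist');print('cam in tool',r.T@(c['eye']-p),(r.T@R.from_rotvec(c['orientation']).as_matrix()).round(3),c['fx'])
plan(p,r,[((.46,.003,.28),-.08)])
E
```

```text
cam in tool [ 0.07068034  0.00086832 -0.17076692] [[-0.001 -0.968 -0.252]
 [ 1.    -0.001  0.001]
 [-0.001 -0.252  0.968]] 298.1679099176193
[0.4375, -0.4328, -0.0654, -0.0008, -0.0008, -0.7455] rows~ 9.9
```

Call:
apply_moves(motion=[[[0.43,-0.43,0,0,0,-0.745,-1],[0.43,-0.43,0,0,0,-0.745,-1],[0.43,-0.43,0,0,0,-0.745,-1],[0.43,-0.43,0,0,0,-0.745,-1],[0.43,-0.43,0,0,0,-0.745,-1],[0.43,-0.43,0,0,0,-0.745,-1],[0.43,-0.43,0,0,0,-0.745,-1],[0.43,-0.43,0,0,0,-0.745,-1],[0.43,-0.43,0,0,0,-0.745,-1],[0.43,-0.43,0,0,0,-0.745,-1],[0.43,-0.43,0,0,0,-0.745,-1],[0.43,-0.43,0,0,0,-0.745,-1]]])

```text
clock: 1.6
eef_pos: [0.4533, -0.0028, 0.2142]
tool_rot: [-2.309, -2.13, 0.001]
wrist_force: [0.2, -0.0, -0.3]
opening: 0.092
grasp_force: 0.0
```

```bash
python3 - <<'E'
from h import *
import pickle
c=manip.calibration('wrist');im=cv2.cvtColor(manip.capture('wrist'),cv2.COLOR_RGB2BGR)
pickle.dump(c,open('w1.pkl','wb'));cv2.imwrite('pics/w1.png',im)
cv2.imwrite('pics/w1b.png',cv2.resize(im,(800,600),interpolation=cv2.INTER_CUBIC))
s=manip.get_state();print(s['clock'],s['eef_pos'],s['tool_rot'],s['joint_positions'].round(2),c['eye'])
P=np.array([[.4411+.08*y,.003+y*.997,.066] for y in YS]+[[.6068-.1346*-1*0+(-np.sin(-3.0065))*y,.011+np.cos(-3.0065)*y,.047] for y in YS])
print(proj(c,P).round(0))
E
```

```text
1.65 [ 0.45331761 -0.00321876  0.21432541] [-2.31012088e+00 -2.12860291e+00  1.06482401e-03] [-0.27 -0.17  1.92 -0.    1.39 -0.19] [0.45966036 0.06673274 0.38494496]
[[238.  74.]
 [239. 142.]
 [239. 203.]
 [240. 258.]
 [393. 233.]
 [388. 180.]
 [382. 121.]
 [375.  56.]]
```

View pics/w1b.png

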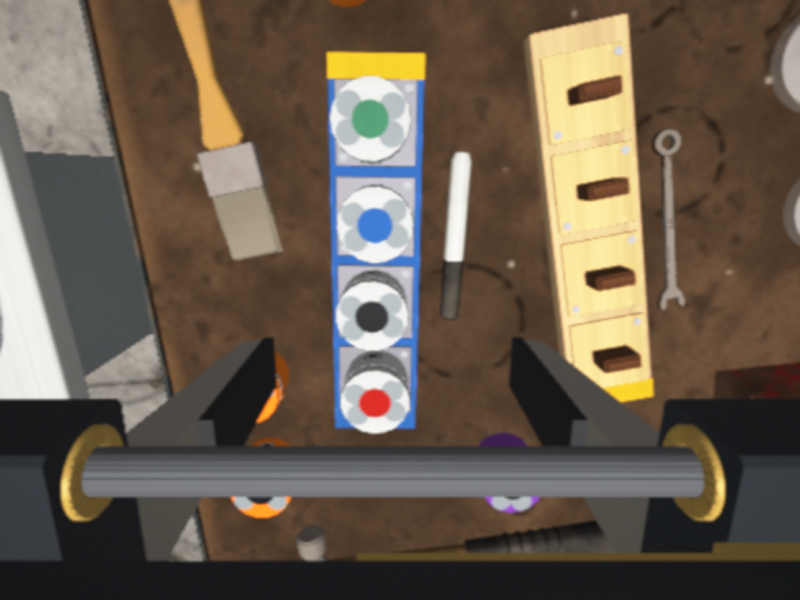

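The wrist view shows dabs green (370,119), blue (375,225), black (372,317) and red (375,403). The tongues are at (595,90), (603,188), (610,278) and (617,358), with the build rack's yellow band at the bottom, (630,390). This agrees with the top view. Now I'll refine the numbers.

```bash
python3 - <<'E'
from h import *
import pickle
cw=pickle.load(open('w1.pkl','rb'));ct=cam('top')
iw=cv2.imread('pics/w1.png');it=cv2.imread('pics/top0.png')
def masks(im):
    h=cv2.cvtColor(im,cv2.COLOR_BGR2HSV).astype(int);return h[...,0],h[...,1],h[...,2]
def near(m,u,v,r):
    k=np.zeros(m.shape,bool);k[int(v)-r:int(v)+r+1,int(u)-r:int(u)+r+1]=1
    n,l,s,ce=cv2.connectedComponentsWithStats((m&k).astype(np.uint8)); i=1+np.argmax(s[1:,4]);return ce[i],s[i,4]
H,S,V=masks(iw); f=.64
D=[near((H>45)&(H<90)&(S>70),370*f,119*f,15),near((H>95)&(H<125)&(S>90),375*f,225*f,14),near(V<100,372*f,317*f,11),near(((H<8)|(H>170))&(S>120),375*f,403*f,14)]
P=back(cw,[d[0] for d in D],.066)[:,:2];print('dabs',P.round(4).tolist(),[int(d[1]) for d in D]);x,res=fitrow(P,YS);print(x.round(4),(res*1e3).round(1).tolist())
# tongues, silhouettes in both cams: dark brown vs light wood
box=np.array([[a,b,z] for a in(-.015,.015) for b in(-.006,.006) for z in(.022,.047)])
def model(c,p):
    o=[]
    for y in YS:
        ca,sa=np.cos(p[2]),np.sin(p[2]);q=box+[0,y,0]
        Q=np.c_[p[0]+ca*q[:,0]-sa*q[:,1],p[1]+sa*q[:,0]+ca*q[:,1],q[:,2]]
        m=cv2.moments(cv2.convexHull(proj(c,Q).astype(np.float32)));o.append([m['m10']/m['m00'],m['m01']/m['m00'],m['m00']])
    return np.array(o)
for c,im,px,r in[(cw,iw,[(617,358),(610,278),(603,188),(595,90)],20),(ct,it,[(463,198),(417,204),(370,209),(323,215)],10)]:
    V=cv2.cvtColor(im,cv2.COLOR_BGR2GRAY)
    B=[near(V<120,u*f,v*f,r) for u,v in px];C=np.array([b[0] for b in B])
    s=least_squares(lambda p:(model(c,p)[:,:2]-C).ravel(),[.607,.011,-3.006])
    print('build',s.x.round(4),s.fun.reshape(-1,2).round(2).tolist(),[int(b[1]) for b in B],model(c,s.x)[:,2].round(0))
# lobes -> yaw
h=cv2.cvtColor(iw,cv2.COLOR_BGR2GRAY)
for (d,_),p in zip(D,P):
    n=220;g=(np.arange(n)-n/2)*.0002
    X,Y=np.meshgrid(p[0]+g,p[1]+g)
    uv=proj(cw,np.c_[X.ravel(),Y.ravel(),np.full(X.size,.066)]).astype(np.float32).reshape(n,n,2)
    w=cv2.remap(h,uv,None,cv2.INTER_CUBIC);rr=np.hypot(X-p[0],Y-p[1]);A=np.arctan2(Y-p[1],X-p[0])
    prof=np.array([w[(rr>.013)&(rr<.020)&(np.abs((A-t+np.pi)%(2*np.pi)-np.pi)<.06)].mean() for t in np.linspace(-np.pi,np.pi,72,endpoint=False)])
    t=np.linspace(-np.pi,np.pi,72,endpoint=False);F=(prof*np.exp(-4j*t)).mean()
    print('4fold phase yaw deg',round(float(np.degrees(np.angle(-F*1)/-4 ) ),1),prof[::3].round(0).astype(int).tolist())
E
```

```text
dabs [[0.4476, 0.1029], [0.4444, 0.0347], [0.4363, -0.0299], [0.4323, -0.0975]] [427, 384, 293, 270]
[ 0.4401  0.0025 -0.0809] [[0.8, 1.3], [-1.5, 1.7], [1.1, -1.4], [-0.4, -1.6]]
build [ 0.6149  0.0108 -3.0256] [[0.04, 0.19], [0.09, 0.14], [0.1, 0.04], [-0.23, -0.37]] [378, 365, 349, 399] [510. 487. 449. 501.]
build [ 0.6155  0.0115 -3.0268] [[0.27, -0.03], [0.14, -0.08], [-0.05, 0.08], [-0.2, -0.03]] [80, 71, 58, 71] [107.  97.  86.  96.]
4fold phase yaw deg 37.7 [200, 192, 191, 195, 242, 244, 244, 242, 195, 192, 192, 198, 198, 191, 192, 195, 242, 243, 244, 243, 192, 191, 191, 197]
4fold phase yaw deg -44.6 [219, 195, 194, 194, 221, 244, 244, 244, 226, 194, 194, 193, 216, 194, 194, 195, 227, 245, 245, 245, 228, 193, 194, 194]
4fold phase yaw deg -45.0 [216, 195, 194, 193, 226, 244, 244, 244, 224, 194, 193, 193, 214, 195, 194, 195, 227, 245, 245, 245, 226, 194, 194, 194]
4fold phase yaw deg -44.0 [212, 195, 193, 193, 219, 244, 244, 244, 228, 194, 193, 193, 214, 194, 193, 194, 219, 245, 245, 245, 227, 193, 194, 194]
```

```bash
python3 - <<'E'
from h import *
ct=cam('top');cs=cam('side')
print('base front: b2,b3,box,bulb',back(ct,np.array([(318,127),(393,111),(482,136),(632,128),(210,227)])*.64,0)[:,:2].round(3).tolist())
# heights: bottle3 rim top centre (388,50 top800) ; side rim of right bottle(380,172), mid (359,152)
def tri(a,b):
    f=lambda X:np.r_[proj(ct,X)[0]-a,proj(cs,X)[0]-b];s=least_squares(f,[.7,0,.1]);return s.x.round(3),s.fun.round(1)
print('b3 rim',tri(np.array([391,42])*.64,(380,172)));print('b2 rim',tri(np.array([312,58])*.64,(359,152)))
print('box corner',tri(np.array([482,104])*.64,(361,232)))
p,r=here();print(p)
plan(p,r,[((.448,.103,.214),np.radians(-7.3)),((.448,.103,.03),np.radians(-7.3))])
E
```

```text
base front: b2,b3,box,bulb [[0.751, 0.125], [0.777, 0.01], [0.736, -0.126], [0.749, -0.359], [0.595, 0.284]]
b3 rim (array([0.81 , 0.014, 0.127]), array([-0.1,  3. ,  3.2, -1.5]))
b2 rim (array([0.783, 0.119, 0.132]), array([-0.1,  3.4,  4. , -1.7]))
box corner (array([ 0.752, -0.119,  0.046]), array([-0. ,  6. ,  5.5, -2. ]))
[ 0.45331761 -0.00321876  0.21432541]
[0.1054, -0.014, 0.0003, -0.0004, 0.0002, 0.0291] rows~ 1.7
[0.1055, -0.0138, 0.1843, -0.0004, 0.0002, 0.0291] rows~ 3.4
```

Call:
apply_moves(motion=[[[0.105,-0.014,0,0,0,0.029,-1],[0.105,-0.014,0,0,0,0.029,-1],[0.105,-0.014,0.05,0,0,0.029,-1],[0.105,-0.014,0.1,0,0,0.029,-1],[0.105,-0.014,0.14,0,0,0.029,-1],[0.105,-0.014,0.165,0,0,0.029,-1],[0.105,-0.014,0.184,0,0,0.029,-1],[0.105,-0.014,0.184,0,0,0.029,-1],[0.105,-0.014,0.184,0,0,0.029,1],[0.105,-0.014,0.184,0,0,0.029,1],[0.105,-0.014,0.184,0,0,0.029,1],[0.105,-0.014,0.184,0,0,0.029,1]]], newtons=20)

```text
clock: 3.15
eef_pos: [0.4485, 0.1033, 0.031]
tool_rot: [2.357, 2.077, 0.001]
wrist_force: [-0.7, 0.2, 0.2]
opening: 0.054
grasp_force: 0.0
```

```bash
cat >> h.py <<'E'
SEAT=[(.6270,-.0901),(.6191,-.0226),(.6113,.0450),(.6034,.1125)]
def st():
    s=manip.get_state();print('t',s['clock'],'p',s['eef_pos'].round(4),'yaw',np.degrees(np.arctan2(*here()[1][[1,0],1])).round(2),'F',s['wrist_force'].round(1),'open',round(s['opening'],4),s['grasp_force'])
E
python3 - <<'E'
from h import *
st()
p,r=here();y=np.radians(6.6)
plan(p,r,[((*p[:2],.12),np.radians(-7.3)),((*SEAT[0],.12),y),((*SEAT[0],.062),y),((*SEAT[0],.032),y)])
E
```

```text
t 3.15 p [0.4485 0.1033 0.031 ] yaw -7.23 F [-0.7  0.2  0.2] open 0.054 0.0
[0.0, 0.0001, -0.089, 0.0004, -0.0, 0.0008] rows~ 1.4
[-0.1694, 0.2014, -0.0889, 0.0004, 0.0, -0.1537] rows~ 4.4
[-0.1694, 0.2014, -0.0309, 0.0004, 0.0, -0.1537] rows~ 4.2
[-0.1694, 0.2014, -0.0009, 0.0004, 0.0, -0.1537] rows~ 4.2
```

Call:
apply_moves(motion=[[[0,0,0,0,0,0,1],[0,0,0,0,0,0,1],[0,0,-0.02,0,0,0,1],[0,0,-0.055,0,0,0,1],[0,0,-0.089,0,0,0,1],[-0.045,0.05,-0.089,0,0,-0.04,1],[-0.085,0.1,-0.089,0,0,-0.08,1],[-0.125,0.15,-0.089,0,0,-0.12,1],[-0.155,0.185,-0.089,0,0,-0.15,1],[-0.169,0.201,-0.089,0,0,-0.154,1],[-0.169,0.201,-0.089,0,0,-0.154,1],[-0.169,0.201,-0.089,0,0,-0.154,1]]])

```text
clock: 4.65
eef_pos: [0.6255, -0.0887, 0.1189]
tool_rot: [-2.088, -2.345, 0.001]
wrist_force: [0.1, -0.5, -1.7]
opening: 0.0503
grasp_force: 20.0
```

```bash
python3 - <<'E'
from h import *
st()
c=cam('wrist');cv2.imwrite('pics/w2.png',cv2.resize(cv2.cvtColor(manip.capture('wrist'),cv2.COLOR_RGB2BGR),(800,600)))
p,r=here();y=np.radians(6.6)
plan(p,r,[((*SEAT[0],.062),y),((*SEAT[0],.032),y)])
E
```

```text
t 4.65 p [ 0.6255 -0.0887  0.1189] yaw 6.65 F [ 0.1 -0.5 -1.7] open 0.0503 19.99979762127623
[-0.0018, 0.0014, 0.0571, -0.0008, -0.0005, 0.0008] rows~ 0.9
[-0.0019, 0.0014, 0.0871, -0.0008, -0.0005, 0.0008] rows~ 1.4
```

View pics/w2.png

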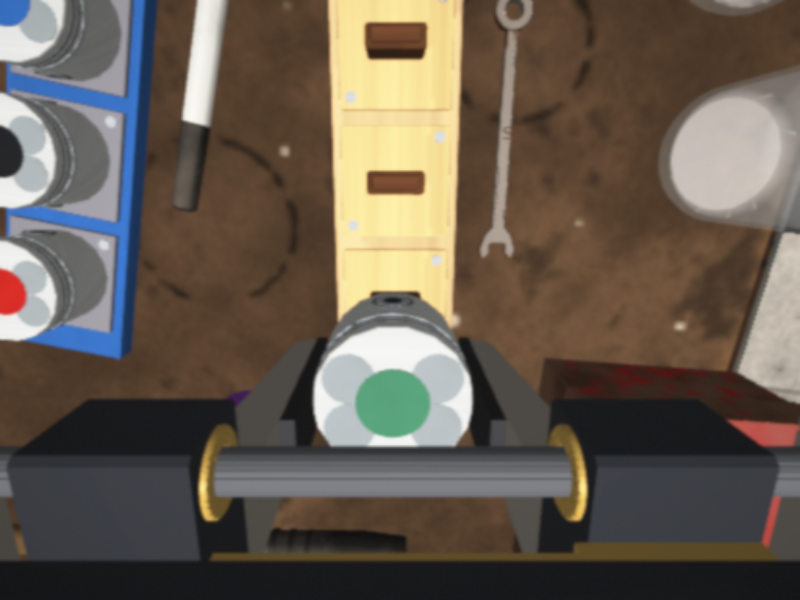

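The green piston is held crown up with its pin end facing along the row (392,300), and the tongues are square to the image at (396,182) and (395,40). Next I'll check where it sits in the grip.

```bash
cat >> h.py <<'E'
def held(name,zc=.035,col=None):
    "dab centre in the tool frame while held; zc = crown height over TCP"
    s0=here();c=cam('wrist');im=cv2.cvtColor(manip.capture('wrist'),cv2.COLOR_RGB2BGR);cv2.imwrite(f'pics/{name}.png',im)
    h=cv2.cvtColor(im,cv2.COLOR_BGR2HSV).astype(int);H,S,V=h[...,0],h[...,1],h[...,2]
    m=dict(green=(H>45)&(H<90)&(S>70),blue=(H>95)&(H<125)&(S>90),black=V<100,red=((H<8)|(H>170))&(S>120))[col]
    k=np.zeros(m.shape,bool);k[218:284,215:290]=1
    b=max(blobs(m&k,50,3000),key=lambda b:b[1]);P=back(c,b[0],s0[0][2]+zc)[0]
    print(col,b,'in tool',(s0[1].T@(P-s0[0])).round(4),'world',P.round(4));return P
E
python3 - <<'E'
from h import *
held('h1',col='green');st()
E
```

```text
green (array([250.93, 257.72]), 1579) in tool [-0.001   0.0003 -0.035 ] world [ 0.6259 -0.0895  0.1541]
t 4.75 p [ 0.6256 -0.0885  0.1193] yaw 6.68 F [ 0.5 -0.6 -1.8] open 0.0501 19.999816316412762
```

Call:
apply_moves(motion=[[[-0.001,0.001,0.03,0,0,0,1],[-0.001,0.001,0.05,0,0,0,1],[-0.001,0.001,0.06,0,0,0,1],[-0.001,0.001,0.068,0,0,0,1],[-0.001,0.001,0.075,0,0,0,1],[-0.001,0.001,0.08,0,0,0,1],[-0.001,0.001,0.084,0,0,0,1],[-0.001,0.001,0.087,0,0,0,1],[-0.001,0.001,0.087,0,0,0,1],[-0.001,0.001,0.087,0,0,0,1]]])

```text
clock: 6.0
eef_pos: [0.6277, -0.0906, 0.0328]
tool_rot: [2.089, 2.346, 0.0]
wrist_force: [-0.7, -0.5, -2.2]
opening: 0.05
grasp_force: 20.0
```

```bash
python3 - <<'E'
from h import *
st();held('h2',col='green')
E
```

```text
t 6.0 p [ 0.6277 -0.0906  0.0328] yaw 6.62 F [-0.7 -0.5 -2.2] open 0.05 19.99973945261445
green (array([250.92, 257.73]), 1579) in tool [-0.001   0.0003 -0.035 ] world [ 0.628  -0.0916  0.0678]
```

Call:
apply_moves(motion=[[[0,0,0.001,0,0,0,1],[0,0,0.002,0,0,0,1],[0,0,0.002,0,0,0,1],[0,0,0.002,0,0,0,-1],[0,0,0.002,0,0,0,-1],[0,0,0.002,0,0,0,-1],[0,0,0.002,0,0,0,-1],[0,0,-0.02,0,0,0,-1],[0,0,-0.06,0,0,0,-1],[0,0,-0.088,0,0,0,-1]]])

```text
clock: 7.3
eef_pos: [0.6287, -0.0909, 0.1244]
tool_rot: [2.087, 2.343, 0.002]
wrist_force: [-0.1, -0.7, -1.0]
opening: 0.092
grasp_force: 0.0
```

```bash
cat >> h.py <<'E'
PI=dict(green=(.448,.103,-7.3),blue=(.4448,.0352,.4),black=(.4367,-.0297,0),red=(.4327,-.097,1.))
E
python3 - <<'E'
from h import *
st();c=cam('wrist');p,r=here()
im=cv2.cvtColor(manip.capture('wrist'),cv2.COLOR_RGB2BGR);cv2.imwrite('pics/w3.png',im)
cv2.imwrite('pics/w3b.png',cv2.resize(im,(640,480)))
x,y,a=PI['blue'];a=np.radians(a);plan(p,r,[((x,y,.12),a),((x,y,.031),a)])
E
```

```text
t 7.3 p [ 0.6287 -0.0909  0.1244] yaw 6.63 F [-0.1 -0.7 -1. ] open 0.092 0.0
[0.1465, -0.1681, 0.0036, 0.0023, 0.0009, 0.0692] rows~ 3.6
[0.1466, -0.1684, 0.0926, 0.0023, 0.0009, 0.0692] rows~ 3.9
```

View pics/w3b.png

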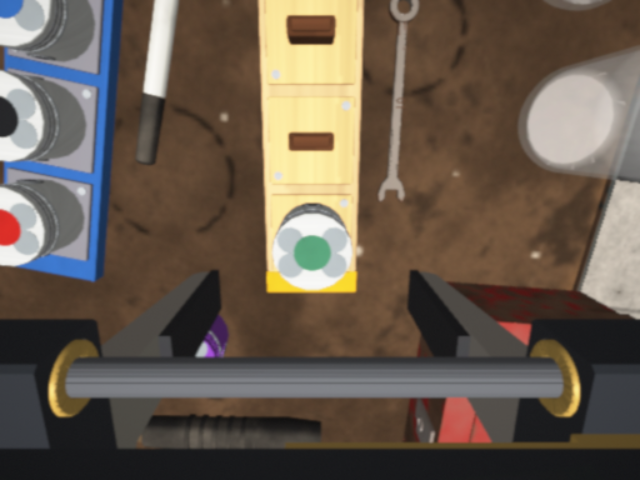

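Green sits over its tongue on place one, by the yellow band at (312,252). Blue is next.

Call:
apply_moves(motion=[[[0.04,-0.045,0,0,0,0.02,-1],[0.08,-0.09,0,0,0,0.04,-1],[0.12,-0.135,0,0,0,0.06,-1],[0.147,-0.167,0,0,0,0.069,-1],[0.147,-0.167,0,0,0,0.069,-1],[0.147,-0.167,0.04,0,0,0.069,-1],[0.147,-0.167,0.07,0,0,0.069,-1],[0.147,-0.167,0.09,0,0,0.069,-1],[0.147,-0.167,0.09,0,0,0.069,-1],[0.147,-0.167,0.09,0,0,0.069,1],[0.147,-0.167,0.09,0,0,0.069,1],[0.147,-0.167,0.09,0,0,0.069,1]]])

```text
clock: 8.85
eef_pos: [0.4454, 0.0361, 0.0314]
tool_rot: [2.212, 2.228, 0.001]
wrist_force: [0.6, 0.4, 0.3]
opening: 0.0642
grasp_force: 0.0
```

```bash
python3 - <<'E'
from h import *
st();p,r=here();y=np.radians(6.6)
plan(p,r,[((*SEAT[1],.119),y)])
E
```

```text
t 8.85 p [0.4454 0.0361 0.0314] yaw 0.41 F [0.6 0.4 0.3] open 0.0642 0.0
[-0.0599, 0.1734, -0.0873, 0.001, 0.0003, -0.0687] rows~ 3.3
```

Call:
apply_moves(motion=[[[0,0,0,0,0,0,1],[0,0,0,0,0,0,1],[0,0,0,0,0,0,1],[0,0,-0.02,0,0,0,1],[0,0,-0.055,0,0,0,1],[0,0,-0.089,0,0,0,1],[-0.015,0.045,-0.089,0,0,-0.02,1],[-0.03,0.09,-0.089,0,0,-0.04,1],[-0.045,0.135,-0.089,0,0,-0.06,1],[-0.058,0.165,-0.089,0,0,-0.069,1],[-0.06,0.173,-0.089,0,0,-0.069,1],[-0.06,0.173,-0.089,0,0,-0.069,1]]])

```text
clock: 10.35
eef_pos: [0.6173, -0.0222, 0.1189]
tool_rot: [-2.089, -2.345, 0.001]
wrist_force: [0.3, 0.7, -1.3]
opening: 0.0504
grasp_force: 20.0
```

```bash
python3 - <<'E'
from h import *
st();P=held('h3',col='blue');p,r=here();d=np.r_[np.array(SEAT[1])-P[:2],0];print('shift',(r.T@d).round(4))
E
```

```text
t 10.35 p [ 0.6173 -0.0222  0.1189] yaw 6.62 F [ 0.3  0.7 -1.3] open 0.0504 19.999854943016544
blue (array([250.94, 258.94]), 1629) in tool [-0.0017  0.0003 -0.035 ] world [ 0.6178 -0.0238  0.1539]
shift [ 0.0011  0.0014 -0.    ]
```

Call:
apply_moves(motion=[[[0.001,0.001,0.03,0,0,0,1],[0.001,0.001,0.05,0,0,0,1],[0.001,0.001,0.06,0,0,0,1],[0.001,0.001,0.068,0,0,0,1],[0.001,0.001,0.075,0,0,0,1],[0.001,0.001,0.08,0,0,0,1],[0.001,0.001,0.084,0,0,0,1],[0.001,0.001,0.087,0,0,0,1],[0.001,0.001,0.087,0,0,0,1]]])

```text
clock: 11.52
eef_pos: [0.6189, -0.0214, 0.0324]
tool_rot: [-2.089, -2.346, 0.0]
wrist_force: [-0.4, 0.3, -0.6]
opening: 0.0505
grasp_force: 20.0
```

Call:
apply_moves(motion=[[[0,0,0.001,0,0,0,1],[0,0,0.002,0,0,0,1],[0,0,0.002,0,0,0,1],[0,0,0.002,0,0,0,-1],[0,0,0.002,0,0,0,-1],[0,0,0.002,0,0,0,-1],[0,0,0.002,0,0,0,-1],[0,0,-0.02,0,0,0,-1],[0,0,-0.06,0,0,0,-1],[0,0,-0.087,0,0,0,-1]]])

```text
clock: 12.78
eef_pos: [0.6196, -0.0215, 0.1216]
tool_rot: [2.088, 2.345, 0.002]
wrist_force: [-0.5, 0.0, -0.4]
opening: 0.0919
grasp_force: 0.0
```

```bash
python3 - <<'E'
from h import *
st();p,r=here()
x,y,a=PI['black'];a=np.radians(a);plan(p,r,[((x,y,.12),a),((x,y,.031),a)])
E
```

```text
t 12.775 p [ 0.6196 -0.0215  0.1216] yaw 6.63 F [-0.5  0.  -0.4] open 0.0919 0.0
[0.013, -0.1826, 0.0012, 0.0012, 0.0003, 0.0736] rows~ 2.9
[0.013, -0.1828, 0.0902, 0.0012, 0.0003, 0.0736] rows~ 3.3
```

Call:
apply_moves(motion=[[[0.003,-0.05,0,0,0,0.02,-1],[0.006,-0.1,0,0,0,0.04,-1],[0.01,-0.15,0,0,0,0.06,-1],[0.013,-0.182,0,0,0,0.073,-1],[0.013,-0.182,0,0,0,0.073,-1],[0.013,-0.182,0.04,0,0,0.073,-1],[0.013,-0.182,0.07,0,0,0.073,-1],[0.013,-0.182,0.089,0,0,0.073,-1],[0.013,-0.182,0.089,0,0,0.073,-1],[0.013,-0.182,0.089,0,0,0.073,1],[0.013,-0.182,0.089,0,0,0.073,1],[0.013,-0.182,0.089,0,0,0.073,1]]])

```text
clock: 14.28
eef_pos: [0.4374, -0.0297, 0.0313]
tool_rot: [2.219, 2.222, 0.001]
wrist_force: [0.1, -0.1, -0.5]
opening: 0.0638
grasp_force: 0.0
```

```bash
python3 - <<'E'
from h import *
st();p,r=here();y=np.radians(6.6)
plan(p,r,[((*SEAT[2],.119),y)])
E
```

```text
t 14.275 p [ 0.4374 -0.0297  0.0313] yaw 0.06 F [ 0.1 -0.1 -0.5] open 0.0638 0.0
[0.0745, 0.1741, -0.0874, 0.0009, 0.0004, -0.0727] rows~ 3.3
```

Call:
apply_moves(motion=[[[0,0,0,0,0,0,1],[0,0,0,0,0,0,1],[0,0,0,0,0,0,1],[0,0,-0.02,0,0,0,1],[0,0,-0.055,0,0,0,1],[0,0,-0.089,0,0,0,1],[0.02,0.045,-0.089,0,0,-0.02,1],[0.04,0.09,-0.089,0,0,-0.04,1],[0.06,0.135,-0.089,0,0,-0.06,1],[0.073,0.165,-0.089,0,0,-0.073,1],[0.074,0.174,-0.089,0,0,-0.073,1],[0.074,0.174,-0.089,0,0,-0.073,1]]])

```text
clock: 15.78
eef_pos: [0.6099, 0.0444, 0.1189]
tool_rot: [-2.089, -2.345, 0.002]
wrist_force: [-0.7, 0.5, -2.2]
opening: 0.0502
grasp_force: 20.0
```

```bash
python3 - <<'E'
from h import *
st();P=held('h4',col='black');p,r=here();d=np.r_[np.array(SEAT[2])-P[:2],0];print('shift',(r.T@d).round(4))
E
```

```text
t 15.775 p [0.6099 0.0444 0.1189] yaw 6.61 F [-0.7  0.5 -2.2] open 0.0502 19.99970161879901
black (array([250.94, 256.47]), 1563) in tool [-0.0003  0.0003 -0.035 ] world [0.6103 0.0441 0.1539]
shift [ 0.0008  0.0011 -0.    ]
```

Call:
apply_moves(motion=[[[0.001,0.001,0.03,0,0,0,1],[0.001,0.001,0.05,0,0,0,1],[0.001,0.001,0.06,0,0,0,1],[0.001,0.001,0.068,0,0,0,1],[0.001,0.001,0.075,0,0,0,1],[0.001,0.001,0.08,0,0,0,1],[0.001,0.001,0.084,0,0,0,1],[0.001,0.001,0.087,0,0,0,1],[0.001,0.001,0.087,0,0,0,1]]])

```text
clock: 16.95
eef_pos: [0.6114, 0.0458, 0.0324]
tool_rot: [-2.089, -2.346, 0.0]
wrist_force: [0.3, 0.8, -2.3]
opening: 0.0506
grasp_force: 20.0
```

Call:
apply_moves(motion=[[[0,0,0.001,0,0,0,1],[0,0,0.002,0,0,0,1],[0,0,0.002,0,0,0,1],[0,0,0.002,0,0,0,-1],[0,0,0.002,0,0,0,-1],[0,0,0.002,0,0,0,-1],[0,0,0.002,0,0,0,-1],[0,0,-0.02,0,0,0,-1],[0,0,-0.06,0,0,0,-1],[0,0,-0.087,0,0,0,-1]]])

```text
clock: 18.2
eef_pos: [0.6122, 0.0457, 0.1216]
tool_rot: [2.088, 2.345, 0.002]
wrist_force: [-0.7, 0.7, 0.6]
opening: 0.092
grasp_force: 0.0
```

```bash
python3 - <<'E'
from h import *
st();p,r=here()
x,y,a=PI['red'];a=np.radians(a);plan(p,r,[((x,y,.12),a),((x,y,.031),a)])
E
```

```text
t 18.2 p [0.6122 0.0457 0.1216] yaw 6.62 F [-0.7  0.7  0.6] open 0.092 0.0
[-0.1211, -0.1947, 0.0012, 0.0012, 0.0002, 0.0624] rows~ 3.7
[-0.121, -0.1949, 0.0902, 0.0012, 0.0002, 0.0624] rows~ 3.9
```

Call:
apply_moves(motion=[[[-0.03,-0.048,0,0,0,0.015,-1],[-0.06,-0.097,0,0,0,0.03,-1],[-0.09,-0.145,0,0,0,0.045,-1],[-0.121,-0.194,0,0,0,0.062,-1],[-0.121,-0.194,0,0,0,0.062,-1],[-0.121,-0.194,0.04,0,0,0.062,-1],[-0.121,-0.194,0.07,0,0,0.062,-1],[-0.121,-0.194,0.089,0,0,0.062,-1],[-0.121,-0.194,0.089,0,0,0.062,-1],[-0.121,-0.194,0.089,0,0,0.062,1],[-0.121,-0.194,0.089,0,0,0.062,1],[-0.121,-0.194,0.089,0,0,0.062,1]]])

```text
clock: 19.7
eef_pos: [0.4334, -0.0971, 0.0314]
tool_rot: [2.2, 2.241, 0.001]
wrist_force: [-0.1, 0.3, 0.3]
opening: 0.0639
grasp_force: 0.0
```

```bash
python3 - <<'E'
from h import *
st();p,r=here();y=np.radians(6.6)
plan(p,r,[((*SEAT[3],.119),y)])
E
```

```text
t 19.7 p [ 0.4334 -0.0971  0.0314] yaw 1.05 F [-0.1  0.3  0.3] open 0.0639 0.0
[0.2063, 0.1739, -0.0876, 0.0009, 0.0005, -0.0617] rows~ 4.5
```

Call:
apply_moves(motion=[[[0,0,0,0,0,0,1],[0,0,0,0,0,0,1],[0,0,0,0,0,0,1],[0,0,-0.02,0,0,0,1],[0,0,-0.055,0,0,0,1],[0,0,-0.089,0,0,0,1],[0.045,0.038,-0.089,0,0,-0.013,1],[0.09,0.076,-0.089,0,0,-0.026,1],[0.135,0.114,-0.089,0,0,-0.04,1],[0.18,0.152,-0.089,0,0,-0.055,1],[0.206,0.174,-0.089,0,0,-0.062,1],[0.206,0.174,-0.089,0,0,-0.062,1]]])

```text
clock: 21.2
eef_pos: [0.6033, 0.1141, 0.1187]
tool_rot: [-2.086, -2.348, 0.001]
wrist_force: [0.1, -0.3, -2.0]
opening: 0.05
grasp_force: 20.0
```

```bash
python3 - <<'E'
from h import *
st();P=held('h5',col='red');p,r=here();d=np.r_[np.array(SEAT[3])-P[:2],0];print('shift',(r.T@d).round(4))
E
```

```text
t 21.2 p [0.6033 0.1141 0.1187] yaw 6.78 F [ 0.1 -0.3 -2. ] open 0.05 19.999860185198486
red (array([250.95, 256.53]), 1591) in tool [-0.0004  0.0003 -0.035 ] world [0.6036 0.1138 0.1537]
shift [-0.0012 -0.0004  0.    ]
```

Call:
apply_moves(motion=[[[-0.001,0,0.03,0,0,0,1],[-0.001,0,0.05,0,0,0,1],[-0.001,0,0.06,0,0,0,1],[-0.001,0,0.068,0,0,0,1],[-0.001,0,0.075,0,0,0,1],[-0.001,0,0.08,0,0,0,1],[-0.001,0,0.084,0,0,0,1],[-0.001,0,0.087,0,0,0,1],[-0.001,0,0.087,0,0,0,1]]])

```text
clock: 22.38
eef_pos: [0.603, 0.1114, 0.0324]
tool_rot: [-2.089, -2.346, 0.0]
wrist_force: [0.4, 0.5, -2.4]
opening: 0.0502
grasp_force: 20.0
```

Call:
apply_moves(motion=[[[0,0,0.001,0,0,0,1],[0,0,0.002,0,0,0,1],[0,0,0.002,0,0,0,1],[0,0,0.002,0,0,0,-1],[0,0,0.002,0,0,0,-1],[0,0,0.002,0,0,0,-1],[0,0,0.002,0,0,0,-1],[0,0,-0.02,0,0,0,-1],[0,0,-0.06,0,0,0,-1],[0,0,-0.1,0,0,0,-1],[-0.03,-0.05,-0.13,0,0,0,-1],[-0.06,-0.1,-0.16,0,0,0,-1]]])

```text
clock: 23.88
eef_pos: [0.5142, 0.0429, 0.1909]
tool_rot: [2.088, 2.347, 0.0]
wrist_force: [1.1, -1.7, 1.4]
opening: 0.0918
grasp_force: 0.0
```

Call:
apply_moves(motion=[[[-0.05,-0.03,0,0,0,0,-1],[-0.07,-0.03,0,0,0,0,-1],[-0.07,-0.03,0,0,0,0,-1],[-0.07,-0.03,0,0,0,0,-1]]])

```text
clock: 24.38
eef_pos: [0.4933, -0.0287, 0.1897]
tool_rot: [-2.089, -2.346, -0.0]
wrist_force: [-0.0, -0.0, -0.1]
opening: 0.0918
grasp_force: 0.0
```

```bash
python3 - <<'E'
from h import *
st();c=cam('wrist');im=cv2.cvtColor(manip.capture('wrist'),cv2.COLOR_RGB2BGR)
side=cv2.cvtColor(manip.capture('side'),cv2.COLOR_RGB2BGR)
a=cv2.resize(im,(400,300));b=cv2.resize(side[150:270,180:340],(400,300),interpolation=cv2.INTER_CUBIC)
cv2.imwrite('pics/fin.png',np.hstack([a,b]))
h=cv2.cvtColor(im,cv2.COLOR_BGR2HSV).astype(int);H,S,V=h[...,0],h[...,1],h[...,2]
M=dict(green=(H>45)&(H<90)&(S>70),blue=(H>95)&(H<125)&(S>90),black=V<100,red=((H<8)|(H>170))&(S>120))
for (n,m),s in zip(M.items(),SEAT):
    q=proj(c,[*s,.066])[0];u,v=q.round().astype(int);k=np.zeros(H.shape,bool);k[max(v-12,0):v+13,max(u-12,0):u+13]=1
    B=blobs(m&k,30,900)
    if B: b=max(B,key=lambda b:b[1]);print(n,b,((back(c,b[0],.066)[0][:2]-s)*1e3).round(1))
    else: print(n,q)
E
```

```text
t 24.375 p [ 0.4933 -0.0287  0.1897] yaw 6.65 F [-0.  -0.  -0.1] open 0.0918 0.0
green [367.35275654 251.67620507]
blue (array([374.57, 191.39]), 404) [ 0.9 -0.5]
black (array([382.3 , 121.99]), 431) [1.  0.6]
red (array([389.54,  46.64]), 525) [ 0.4 -0.7]
```

View pics/fin.png

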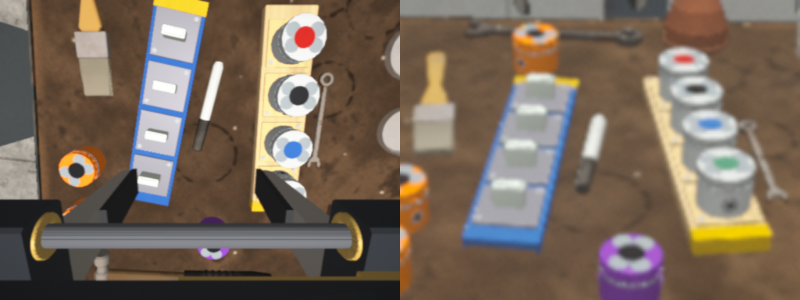

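The wash rack is empty. On the build rack, counted from the yellow end, stand green (725,160 in the side view), blue (710,122), black (696,90) and red (683,60). The three I could measure sit within about 1 mm of their seat centres; green is hidden by the finger in the wrist view, but was seen seated earlier and stands level in the side view.

```bash
python3 -c "
from bench import manip
print(manip.finish_job())"
```

```text
the job is handed in; nothing more can be done
None
```

I moved all four pistons to the build rack in their original order, counted from the yellow end: green, blue, black, red. They stand crown up over their tongues with their pins along the row, and I handed the job in at about 24.5 s of the 93 s allowed.

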